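Start the vacuum pump and set its throttle valve two turns open, holding the handle

ROBOT

A 6-joint arm with a two-finger parallel gripper is mounted at the origin on the work surface. World frame = base frame: x ahead of the robot, y to its left, z up, the work surface at z = 0. Lengths are in m, angles in rad, forces in N, time in s.
With the tool pointing down it reaches from about 0.35 to 0.975 m from the base axis. Payload 4.9 kg.
Tool frame: the origin (TCP) lies midway between the tips of the shut fingers; the grasp point (between the pads) lies 19 mm behind it; z points along the fingers, y is the line along which they close (so a half turn about z gives the same grasp; the last joint's range is limited). The gripper opens to 85 mm and grips with 20 to 120 N. Pads are 22 mm wide; open, the fingers measure 114 mm over their backs; the gripper's body (76 mm by 85 mm) begins 54 mm behind the grasp point. The pads swing forward as they close: fully open they stand 13 mm farther back than shut.
Start: joints at [1.046, 0.053, 1.613, -0, 1.476, -0.119], TCP at [0.247, 0.574, 0.231] pointing down, gripper open.
Joint ranges: [-3.01, 3.01], [-1.01, 2.22], [0.06, 2.58], [-1.02, 4.17], [0.09, 2.62], [-3.14, 3.14]. Speed limits (rad/s): [2.57, 2.57, 3.14, 3.14, 3.14, 3.14].

INTERFACE

Orientations are given as a unit quaternion [w, x, y, z].
In Python, from plant import * gives the robot as it stands.
- The arm moves only by the tool jog_arm, never from a script. Its argument "targets" is a list of rows, each a list of 3 entries, a list of its own where there are three numbers: the shift along the tool's x, y, z in units of 25 mm (1.0 is 25 mm), then the turn, a rotation vector about the tool's x, y, z in units of 8 degrees (1.0 is 8 degrees), then the opening in per cent of the stroke, from 0 (shut) to 100 (fully open). A call has 1 to 8 rows; each row is the pose to reach, as a shift and turn from the pose commanded when the call began, along the tool's axes at that moment; what a row does not reach only later rows make up. A row lasts 1/8 s, in which the tool goes at most 62.5 mm and 10.7 degrees, less where a joint would pass 70% of its speed; a pose out of reach is approached as far as the arm can. A call with a gripper value outside its range is refused whole. The fingers move at their own pace and stop on an object; the grip force is fixed at half the most. Time passes only in rows, so rows that repeat a pose let the fingers close. It gives the time, the measured TCP pose, the force, the opening and the grip force at its end, in the units of the state.
- state(): the state, without advancing time (a new reading comes with each control period).
- grab_frame(name): name is "scene" or "top" or "wrist"; returns (picture, depth): 384x512x3 uint8, red, green, blue; 384x512 float32, m along the optical axis (not along the pixel's ray), 0 where there is no reading.
- camera_params(name): a dict with "fovy" (degrees; the focal length in pixels is half the picture's height over the tangent of half this angle, whatever the lens; pixels are square), "cx", "cy" (the principal point, pixels), "rvec" (rotation vector, rad) and "tvec" (3), from world to camera coordinates, as OpenCV has them; the wrist camera has in their place "hand_eye" (4x4, takes a point from camera to tool coordinates, whose origin is the TCP and whose axes are the flange's). Camera axes: x right, y down, z forward; pixel columns grow to the right and rows downward; lengths in m; the calibration is good to about 2 mm. The wrist camera is an equidistant fisheye: a pixel r from the principal point sees the ray r / f radians off the axis. A picture is of the moment at which its call begins: read the wrist's pose just before it. camera_params takes no time and is no camera call.
- job_done(): hands the job in; it is judged then, once.
The state is a dict: "time": time; "joint_pos": joint angles; "joint_vel": joint speeds; "joint_efforts": joint torques, N m; "tool_pos": TCP position; "tool_rot": TCP orientation; "contact_force": force on the tool from outside, world axes, zero at the start; "ft_torque": the same for the moment, N m; "gripper_width": opening from 0.0 (shut) to 1.0 (fully open); "grasp_force": force on a finger pad.
Only numpy, scipy, OpenCV 4.12 (cv2) and the standard library are available. Lean on these libraries where they do the work, as an engineer would, in place of code of your own. Each camera call takes 0.05 s, during which the arm holds its last target. There are 200 camera calls.

TASK

Start the vacuum pump: press the push button on top of the small switch box fully down and let it spring back up. Then set the throttle valve by the upright handle on its handwheel: turn the wheel clockwise (seen from above) until it is closed against its stop, and back it off counter-clockwise by exactly two full turns. Finish there with the gripper still closed around the handle, holding it and not letting go; leave the loose things on the bench where they are.

Things in the scene. Friction and masses are not known exactly. Their poses are not given: they have to be found in the camera images.
- switchbox: Grey plastic switch box, 90 x 80 x 50 mm, fixed to the bench; origin at the centre of its underside. It stands on one side (left or right) of the middle, the valve on the other. The push button is in the middle of its top, in a black collar of 48 mm diameter that stands 12 mm above the box.
- start_button_top (a point): Centre of the top face of the push button (round steel cap, 32 mm across), which moves with it; released it lies 72 mm above the bench, 10 mm proud of its black collar. It is pressed straight down.
- start_button (a joint): Travel of the push button in m: 0 released, 0.006 fully down; a spring pushes it back (1.5 N at first, about 5 N fully down).
- valve: Throttle valve fixed to the bench, at any yaw: steel foot 100 x 80 x 8 mm, round aluminium body, two pipe stubs that bend down into the bench 72 mm either side of the axis (along y), and a vertical stem with a black spoked handwheel on top, 112 mm over its rim, level, its top 97 mm above the bench. Origin on the stem axis at the underside; z is up, x points to where the crank handle stands when the valve is closed.
- hub (a point): Point on the wheel's (vertical) axis at the top of its hub, 98 mm above the bench.
- handle_grip (a point): Grip point on the crank handle: a plain aluminium upright cylinder, 19 mm in diameter and 50 mm long, that stands on the wheel's rim 50 mm from the wheel's axis and goes around with it. It revolves freely about its own upright axis, so a gripper that holds it from above can go round in a circle without turning. The point lies on the handle's axis, 28 mm above its lower end and 22 mm below its top, 129 mm above the bench (top at 151 mm).
- handwheel (a joint): Opening of the valve in rad, counted over all turns: 0 is closed against the stop, 6.283 one turn open; grows counter-clockwise seen from above. Rigid stops at 0 and at 20.4. Starts between about half a turn and one and a third turns open (3.3 to 8.6). It takes about 3 N at the handle to turn and stays where it is left.
- handle: The same revolving crank handle as a body; origin on its axis at its lower end, 101 mm above the bench.
- tweezers: Bystander: loose steel tweezers, 126 mm long, lying between the box and the valve, nearer the robot; origin at the centre of the underside.
- wafer_case: Bystander: loose flat round wafer case, 84 mm across, 14 mm high, lying between the box and the valve; origin at the centre of the underside.
- solvent: Bystander: loose amber bottle, 60 mm across, 140 mm high; origin at the centre of the underside.
- cassette: Bystander: loose amber wafer cassette, 120 x 100 x 86 mm; origin at the centre of the underside.
- wipes: Bystander: loose white pack of wipes, 120 x 200 x 55 mm; origin at the centre of the underside.
- driver: Bystander: loose screwdriver with a black handle lying on the bench; origin below its middle.
Not all that is in view belongs to the job. What is shaped like the switchbox but green is not meant.

How it is judged:
On the way, in this order (a step that is already met when the one before it is completed fails the run):
1. the push button is pressed fully down (value of joint start_button above 0.0052 m), for 0.05 s.
2. the button is let back up (value of joint start_button below 0.0012 m), for 0.1 s.
3. the valve is closed against its stop (value of joint handwheel below 0.07 rad), for 0.1 s.
4. the valve is backed off by more than a turn (value of joint handwheel above 6.6 rad), for 0.05 s.
At the end, for the whole second after the job is handed in: The wheel rests two turns (12.566 rad) open from the stop, within 0.2 rad (about 11 degrees); the gripper holds the crank handle between its fingers (over 3 N, the grasp point within 15 mm of the handle's axis seen from above); the button is up; no loose bystander has moved 30 mm (value of joint handwheel between 12.366 and 12.766 rad and velocity of joint handwheel between -0.1 and 0.1 rad/s and contact force between the fingers and handle above 3 N and horizontal distance between the grasp point and handle_grip below 0.015 m and value of joint start_button below 0.0012 m and distance of each of tweezers, wafer_case, solvent, cassette, wipes, driver from where it was at the start of the episode below 0.03 m); the arm keeps its last pose, push and grip.
It fails at once if a loose bystander is pushed away by 30 mm or more (distance of any of tweezers, wafer_case, solvent, cassette, wipes, driver from where it was at the start of the episode above 0.03 m).
It also fails if it takes over 72 s, if anything falls off the work surface, if the arm or the gripper's body presses on something with over 40 N, if the wrist force passes 120 N, or if a joint passes its speed limit or range.

## Working session

There is one attempt and no reset: what is moved stays moved. The work goes in short steps, Python scripts to look and compute and a tool call to move; the robot and the scene stay as the last step left them, time stands still between calls to the robot, and variables do not carry over. Pictures are saved under pics/ and viewed, at most 10 in all, crops included, and the job is handed in when it is done.

Besides the shell and the picture viewer there is one more tool, called in YAML: its name, and indented under it one key for each argument. jog_arm: Moves the arm, as the interface text tells. Its arguments: {"type":"object","properties":{"targets":{"type":"array"}},"required":["targets"]}

```bash
mkdir -p pics; ls; cat > h.py <<'E'
from plant import *
import numpy as np, cv2
from scipy.spatial.transform import Rotation as R
def cam(n):
    c=camera_params(n); f=192/np.tan(np.radians(c["fovy"])/2)
    return c,f
def px2w(n,u,v,z):
    c,f=cam(n); Rm=cv2.Rodrigues(np.array(c["rvec"],float))[0]; t=np.array(c["tvec"],float).ravel()
    o=-Rm.T@t; d=Rm.T@np.array([(u-c["cx"])/f,(v-c["cy"])/f,1.])
    return o+d*(z-o[2])/d[2]
def cloud(n,D):
    c,f=cam(n); Rm=cv2.Rodrigues(np.array(c["rvec"],float))[0]; t=np.array(c["tvec"],float).ravel()
    v,u=np.mgrid[:384,:512]
    P=np.stack([(u-c["cx"])/f*D,(v-c["cy"])/f*D,D],-1)
    return (P-t)@Rm
def w2px(n,p):
    c,f=cam(n); q=cv2.Rodrigues(np.array(c["rvec"],float))[0]@np.array(p)+np.array(c["tvec"],float).ravel()
    return c["cx"]+f*q[0]/q[2],c["cy"]+f*q[1]/q[2]
E
python3 - <<'E'
from h import *
s=state();print(s)
for n in("scene","top"):
    I,D=grab_frame(n);np.savez(n+".npz",I=I,D=D)
    cv2.imwrite(f"pics/{n}.png",I[:,:,::-1]);print(n,camera_params(n))
print(camera_params("wrist"))
E
```

```text
pics
{'time': 0.0, 'joint_pos': array([ 1.04599768e+00,  5.33748781e-02,  1.61430722e+00, -4.37597246e-06,
        1.47599098e+00, -1.19000174e-01]), 'joint_vel': array([ 0.00262349,  0.00163381, -0.00082359,  0.00045275,  0.0014931 ,
        0.00037576]), 'joint_efforts': array([ 4.30131086e-04, -3.93668747e+01, -3.70182180e+01,  1.01206992e-04,
        6.67060143e-03,  2.19800604e-06]), 'tool_pos': array([0.24640502, 0.57369574, 0.23004395]), 'tool_rot': array([-3.27024156e-04,  2.01509624e-01,  9.79485982e-01, -9.87470075e-04]), 'contact_force': array([-1.14165146, -1.37427055,  0.23751114]), 'ft_torque': array([0.04462024, 0.05542589, 0.00939277]), 'grasp_force': 0.0, 'gripper_width': 1.0010330106495926}
scene {'fovy': 55.25099590996504, 'cx': 254.19624827065005, 'cy': 197.1808939544216, 'rvec': array([ 1.42585339,  2.04295197, -0.94691905]), 'tvec': array([ 0.20521146, -0.26820708,  1.59012791])}
top {'fovy': 50.245436519652536, 'cx': 253.43714431356435, 'cy': 191.45864103204835, 'rvec': array([ 2.13826511, -2.1848346 ,  0.1410551 ]), 'tvec': array([0.00851443, 0.55859736, 1.12133486])}
{'fovy': 65.70646984690485, 'cx': 256.86749544628105, 'cy': 185.15242228232177, 'hand_eye': array([[ 8.39487490e-04, -9.60024057e-01, -2.79916246e-01,
         7.03159842e-02],
       [ 9.99999601e-01,  8.91268046e-04, -5.77015842e-05,
         6.21979381e-04],
       [ 3.04875314e-04, -2.79916086e-01,  9.60024423e-01,
        -1.42955162e-01],
       [ 0.00000000e+00,  0.00000000e+00,  0.00000000e+00,
         1.00000000e+00]])}
```

View pics/top.png

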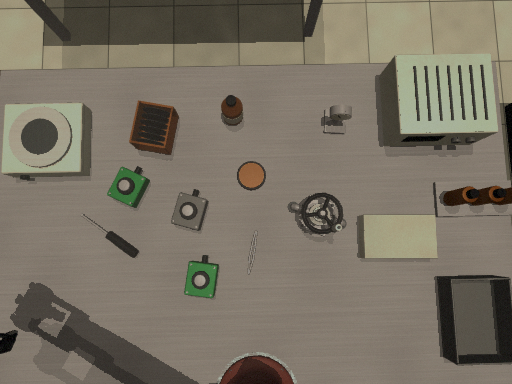

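View pics/scene.png

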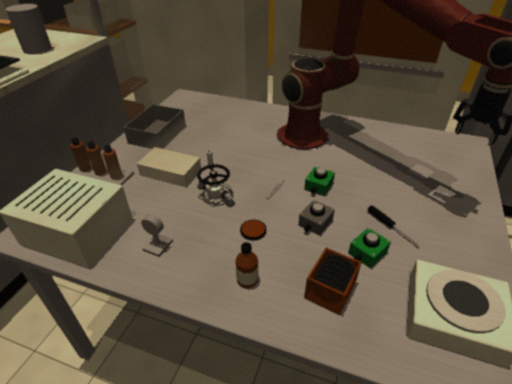

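In the top view, three boxes could be the switchbox: green (127,187), green (201,279) and grey (189,211). The grey one matches the description. The valve wheel is at (322,213), with the handle top near (339,227). The scene view agrees: grey box (317,215), wheel (213,175), handle (210,157).

```bash
python3 - <<'E'
from h import *
d=np.load("top.npz");I,D=d["I"],d["D"];P=cloud("top",D)
print("button guess",px2w("top",188,211,.072),"hub",px2w("top",322,213,.098),"handle",px2w("top",339,227,.151))
def near(u,v,r,z0,z1):
    m=np.zeros(D.shape,bool);m[v-r:v+r+1,u-r:u+r+1]=1
    m&=(P[...,2]>z0)&(P[...,2]<z1); q=P[m]; return len(q),q.mean(0),q.min(0),q.max(0)
print("btn",near(189,211,14,.066,.078))
print("collar",near(189,211,14,.056,.066))
print("box",near(189,211,20,.043,.056))
print("handle",near(339,227,12,.125,.16))
m=(P[...,2]>.088)&(P[...,2]<.105);m[:180]=0;m[245:]=0;m[:,:290]=0;m[:,350:]=0
q=P[m][:,:2]
import numpy.linalg as la
hull=cv2.convexHull(q.astype(np.float32))[:,0]
print("wheel",len(q),cv2.minEnclosingCircle(q.astype(np.float32)))
c=np.array(cv2.minEnclosingCircle(q.astype(np.float32))[0])
# scene
S=np.load("scene.npz");P2=cloud("scene",S["D"])
for nm,c0 in(("btn",px2w("top",188,211,.072)),("handle",px2w("top",339,227,.151))):
    z0,z1=((.066,.08) if nm=="btn" else (.12,.16))
    k=(np.hypot(P2[...,0]-c0[0],P2[...,1]-c0[1])<.03)&(P2[...,2]>z0)&(P2[...,2]<z1);print("scene",nm,k.sum(),P2[k].mean(0),P2[k].max(0))
k=(np.hypot(P2[...,0]-c[0],P2[...,1]-c[1])<.08)&(P2[...,2]>.088)&(P2[...,2]<.105)
print(cv2.minEnclosingCircle(P2[k][:,:2].astype(np.float32)))
a=cv2.resize(I[170:300,95:225,::-1],None,fx=3,fy=3,interpolation=2);b=cv2.resize(I[170:300,270:400,::-1],None,fx=3,fy=3,interpolation=2)
cv2.imwrite("pics/crop.png",np.hstack([a,b]))
E
```

```text
button guess [0.5043956  0.17534575 0.072     ] hub [ 0.48942866 -0.18342179  0.098     ] handle [ 0.44980718 -0.21535174  0.151     ]
btn (106, array([0.50714486, 0.17717508, 0.0718476 ]), array([0.49338026, 0.16126655, 0.06600398]), array([0.5209855, 0.1917552, 0.0757937]))
collar (133, array([0.50587953, 0.17618163, 0.06159266]), array([0.46977282, 0.15482821, 0.05649567]), array([0.53021105, 0.19941166, 0.06556717]))
box (695, array([0.5063904 , 0.17665317, 0.0497345 ]), array([0.45597095, 0.12885098, 0.04325754]), array([0.56006792, 0.22644819, 0.05581757]))
handle (56, array([ 0.44993162, -0.21173997,  0.1460182 ]), array([ 0.44218842, -0.2209687 ,  0.12508868]), array([ 0.45849302, -0.20457159,  0.1544603 ]))
wheel 704 ((0.49020105600357056, -0.1840992122888565), 0.05555581673979759)
scene btn 61 [0.51119145 0.18026051 0.07087619] [0.52613584 0.19440176 0.07371765]
scene handle 54 [ 0.45517021 -0.20915528  0.1376892 ] [ 0.46244416 -0.20193655  0.15336556]
((0.49224311113357544, -0.18407496809959412), 0.057851992547512054)
```

View pics/crop.png

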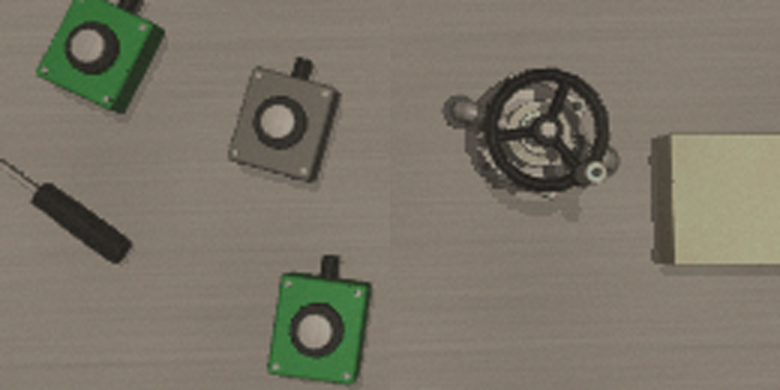

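Grey box crop (279,122): steel cap in a black collar. Wheel: hub at (549,130), handle at (596,172). The measured heights of 72 mm and about 150 mm and the 50 mm handle radius match the description.

```bash
cat >> h.py <<'E'
def rows(base,q,pts):
    M=R.from_quat(np.r_[q[1:],q[0]]).as_matrix()
    return np.round((np.array(pts)-base)@M/.025,2).tolist()
def st():
    s=state();print(round(s["time"],2),s["tool_pos"].round(4),s["tool_rot"].round(4),"F",s["contact_force"].round(1),"w",round(s["gripper_width"],3),"g",round(s["grasp_force"],1));return s
E
python3 - <<'E'
from h import *
s=st()
print(rows(s["tool_pos"],s["tool_rot"],[[.507,.177,.2],[.507,.177,.085],[.507,.177,.0655],[.507,.177,.064]]))
for u,v in((293.3,206.7),(344,222.5)):print(px2w("top",u,v,.04))
E
```

```text
0.1 [0.2465 0.5738 0.2302] [-3.000e-04  2.015e-01  9.795e-01 -9.000e-04] F [1.  0.3 0.1] w 1.002 g 0.0
[[-15.84, -10.46, 1.22], [-15.84, -10.46, 5.82], [-15.84, -10.45, 6.6], [-15.84, -10.45, 6.66]]
[ 0.51264368 -0.11401007  0.04      ]
[ 0.46548916 -0.25383465  0.04      ]
```

jog_arm:
  targets:
    - [[-5, -3.3, 1.2], [0, 0, 0], 0]
    - [[-10, -6.6, 1.2], [0, 0, 0], 0]
    - [[-15.84, -10.46, 1.2], [0, 0, 0], 0]
    - [[-15.84, -10.46, 1.2], [0, 0, 0], 0]
    - [[-15.84, -10.46, 1.2], [0, 0, 0], 0]
    - [[-15.84, -10.46, 1.2], [0, 0, 0], 0]
    - [[-15.84, -10.46, 1.2], [0, 0, 0], 0]
    - [[-15.84, -10.46, 1.2], [0, 0, 0], 0]

```text
time: 1.1
tool_pos: [0.5081, 0.1751, 0.2008]
tool_rot: [-0.0, 0.203, 0.979, -0.0]
contact_force: [-0.1, -0.2, 0.3]
gripper_width: -0.005
grasp_force: 0.0
```

```bash
python3 - <<'E'
from h import *
s=st()
I,D=grab_frame("wrist");cv2.imwrite("pics/w1.png",I[:,:,::-1])
I,D=grab_frame("top");P=cloud("top",D)
print(rows(s["tool_pos"],s["tool_rot"],[[.507,.177,.085],[.507,.177,.066],[.507,.177,.0645]]))
E
```

```text
1.1 [0.5081 0.1751 0.2008] [-2.000e-04  2.026e-01  9.793e-01 -2.000e-04] F [-0.1 -0.2  0.3] w -0.005 g 0.0
[[0.07, 0.05, 4.63], [0.07, 0.05, 5.39], [0.07, 0.05, 5.45]]
```

View pics/w1.png

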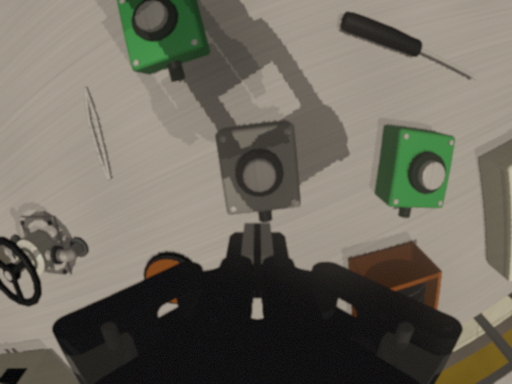

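The wrist view shows the grey box below, with its cap at about (260,174). I'll check that position with a fisheye ray.

```bash
cat >> h.py <<'E'
def wray(u,v,z,s):
    c,f=cam("wrist");H=np.array(c["hand_eye"]);dx,dy=u-c["cx"],v-c["cy"];r=np.hypot(dx,dy);th=r/f
    d=np.array([dx/r*np.sin(th),dy/r*np.sin(th),np.cos(th)])
    M=R.from_quat(np.r_[s["tool_rot"][1:],s["tool_rot"][0]]).as_matrix()
    o=M@H[:3,3]+s["tool_pos"];d=M@H[:3,:3]@d
    return o+d*(z-o[2])/d[2]
E
python3 -c "
from h import *
print(wray(260,174,.072,state()))"
```

```text
[0.50794164 0.17851231 0.072     ]
```

jog_arm:
  targets:
    - [[0.07, 0, 2.4], [0, 0, 0], 0]
    - [[0.07, 0, 4.7], [0, 0, 0], 0]
    - [[0.07, 0, 4.7], [0, 0, 0], 0]

```text
time: 1.58
tool_pos: [0.5006, 0.178, 0.0782]
tool_rot: [-0.006, 0.201, 0.98, -0.002]
contact_force: [0.0, -0.1, -0.5]
gripper_width: -0.0
grasp_force: 0.0
```

jog_arm:
  targets:
    - [[0, 0, 0], [0, 0, 0], 0]
    - [[0, 0, 0], [0, 0, 0], 0]

```text
time: 1.82
tool_pos: [0.508, 0.1791, 0.0874]
tool_rot: [0.003, 0.201, 0.98, 0.001]
contact_force: [0.2, 0.4, -0.2]
gripper_width: 0.003
grasp_force: 0.0
```

jog_arm:
  targets:
    - [[0, 0, 0], [0, 0, 0], 0]
    - [[0, 0, 0.3], [0, 0, 0], 0]
    - [[0, 0, 0.5], [0, 0, 0], 0]
    - [[0, 0, 0.65], [0, 0, 0], 0]
    - [[0, 0, 0.75], [0, 0, 0], 0]
    - [[0, 0, 0.8], [0, 0, 0], 0]
    - [[0, 0, 0.8], [0, 0, 0], 0]

```text
time: 2.7
tool_pos: [0.5058, 0.1784, 0.0659]
tool_rot: [-0.001, 0.201, 0.98, -0.0]
contact_force: [-7.4, -1.6, 14.2]
gripper_width: 0.002
grasp_force: 7.2
```

The 14 N reading is above the 5 N spring and the TCP is at z = 65.9 mm, so the button is fully down. I'll hold briefly, then lift.

jog_arm:
  targets:
    - [[0, 0, 0.05], [0, 0, 0], 0]
    - [[0, 0, 0.05], [0, 0, 0], 0]
    - [[0, 0, -0.5], [0, 0, 0], 0]
    - [[0, 0, -1.0], [0, 0, 0], 0]
    - [[0, 0, -3], [0, 0, 0], 0]
    - [[0, 0, -5], [0, 0, 0], 0]
    - [[0, 0, -5], [0, 0, 0], 0]
    - [[0, 0, -5], [0, 0, 0], 0]

```text
time: 3.7
tool_pos: [0.5053, 0.1783, 0.1883]
tool_rot: [-0.0, 0.202, 0.979, -0.0]
contact_force: [0.3, 0.5, 0.2]
gripper_width: -0.003
grasp_force: 0.0
```

```bash
python3 - <<'E'
from h import *
s=st()
I,D=grab_frame("top");P=cloud("top",D)
k=(np.hypot(P[...,0]-.507,P[...,1]-.177)<.018)&(P[...,2]<.09);print(k.sum(),np.median(P[k],0) if k.any() else 0)
print(rows(s["tool_pos"],s["tool_rot"],[[.4505,-.213,.2]]))
E
```

```text
3.7 [0.5053 0.1783 0.1883] [-3.000e-04  2.015e-01  9.795e-01 -1.000e-04] F [0.3 0.5 0.2] w -0.003 g 0.0
3 [0.5213304  0.16838712 0.06357257]
[[-4.16, -15.25, -0.47]]
```

jog_arm:
  targets:
    - [[0, -2, -1], [0, 0, 0], 50]
    - [[-1, -4.5, -1.2], [0, 0, 0], 50]
    - [[-2, -7, -1.2], [0, 0, 0], 50]
    - [[-3, -9.5, -1.2], [0, 0, 0], 50]
    - [[-3.6, -12, -1.2], [0, 0, 0], 50]
    - [[-4.1, -14, -1.2], [0, 0, 0], 50]
    - [[-4.16, -15.25, -1.2], [0, 0, 0], 50]
    - [[-4.16, -15.25, -1.2], [0, 0, 0], 50]

```text
time: 4.75
tool_pos: [0.4491, -0.2145, 0.2164]
tool_rot: [-0.002, 0.204, 0.979, 0.001]
contact_force: [-0.1, 0.8, 0.2]
gripper_width: 0.502
grasp_force: 0.0
```

jog_arm:
  targets:
    - [[0, 0, 0], [0, 0, 0], 50]
    - [[0, 0, 0], [0, 0, 0], 50]
    - [[0, 0, 0], [0, 0, 0], 50]
    - [[0, 0, 0], [0, 0, 0], 50]

```text
time: 5.25
tool_pos: [0.451, -0.2124, 0.2189]
tool_rot: [0.0, 0.201, 0.98, -0.0]
contact_force: [-0.0, -0.3, 0.2]
gripper_width: 0.499
grasp_force: 0.0
```

```bash
python3 - <<'E'
from h import *
s=st()
I,D=grab_frame("wrist");cv2.imwrite("pics/w2.png",I[:,:,::-1])
print(rows(s["tool_pos"],s["tool_rot"],[[.4505,-.213,.2],[.4505,-.213,.111]]))
E
```

```text
5.25 [ 0.451  -0.2124  0.2189] [ 1.000e-04  2.009e-01  9.796e-01 -0.000e+00] F [-0.  -0.3  0.2] w 0.499 g 0.0
[[0.01, -0.03, 0.75], [0.01, -0.03, 4.31]]
```

View pics/w2.png

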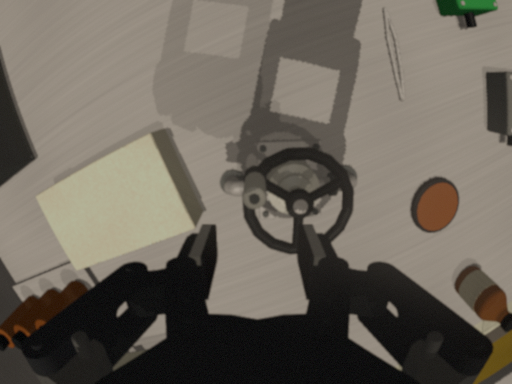

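The wrist view shows the wheel hub at (300,206), with the handle's lower end near (255,180) and its top at about (255,199).

```bash
python3 -c "
from h import *
s=state();print(wray(255,198,.151,s),wray(300,206,.098,s))"
```

```text
[ 0.45174209 -0.21373818  0.151     ] [ 0.49243761 -0.18497662  0.098     ]
```

All the estimates agree: hub (0.4915, -0.1845), handle (0.451, -0.2135). Next I descend and grip.

jog_arm:
  targets:
    - [[0, 0, 1.2], [0, 0, 0], 50]
    - [[0, 0.03, 2.5], [0, 0, 0], 50]
    - [[0, 0.03, 3.5], [0, 0, 0], 50]
    - [[0, 0.03, 4.2], [0, 0, 0], 50]
    - [[0, 0.03, 4.2], [0, 0, 0], 50]
    - [[0, 0.03, 4.2], [0, 0, 0], 50]

```text
time: 6.05
tool_pos: [0.4518, -0.2127, 0.115]
tool_rot: [0.001, 0.201, 0.979, -0.0]
contact_force: [0.1, 0.3, 0.7]
gripper_width: 0.501
grasp_force: 0.0
```

jog_arm:
  targets:
    - [[0, 0, 0], [0, 0, 0], 40]
    - [[0, 0, 0], [0, 0, 0], 30]
    - [[0, 0, 0], [0, 0, 0], 20]
    - [[0, 0, 0], [0, 0, 0], 0]
    - [[0, 0, 0], [0, 0, 0], 0]
    - [[0, 0, 0], [0, 0, 0], 0]

```text
time: 6.8
tool_pos: [0.4511, -0.2134, 0.1149]
tool_rot: [0.0, 0.202, 0.979, -0.001]
contact_force: [-4.2, -3.7, 6.3]
gripper_width: 0.207
grasp_force: 58.4
```

```bash
cat > arc.py <<'E'
import sys
from h import *
# commanded angle (deg), step, n ; relative to current commanded point on circle
a,step,n=map(float,sys.argv[1:4]); r=.050
s=st(); C=np.array([.4915,-.1845]); p=s["tool_pos"][:2]-C
print("actual ang",np.degrees(np.arctan2(p[1],p[0]))%360,"rad",np.hypot(*p))
th=np.radians(a+step*np.arange(n+1)); P=np.c_[C[0]+r*np.cos(th),C[1]+r*np.sin(th),0*th]
print(rows(P[0],np.array([0,.2014,.9795,0]),P[1:]))
E
python3 arc.py 215.6 -15 8
```

```text
6.8 [ 0.4511 -0.2134  0.1149] [ 3.000e-04  2.015e-01  9.795e-01 -1.200e-03] F [-4.2 -3.7  6.3] w 0.207 g 58.4
actual ang 215.60457661464312 rad 0.049651801797478745
[[0.41, 0.33, 0.0], [0.72, 0.75, 0.0], [0.91, 1.23, 0.0], [0.96, 1.75, 0.0], [0.89, 2.27, 0.0], [0.68, 2.75, 0.0], [0.35, 3.15, 0.0], [-0.07, 3.46, 0.0]]
```

jog_arm:
  targets:
    - [[0.41, 0.33, 0], [0, 0, 0], 0]
    - [[0.72, 0.75, 0], [0, 0, 0], 0]
    - [[0.91, 1.23, 0], [0, 0, 0], 0]
    - [[0.96, 1.75, 0], [0, 0, 0], 0]
    - [[0.89, 2.27, 0], [0, 0, 0], 0]
    - [[0.68, 2.75, 0], [0, 0, 0], 0]
    - [[0.35, 3.15, 0], [0, 0, 0], 0]
    - [[-0.07, 3.46, 0], [0, 0, 0], 0]

```text
time: 7.8
tool_pos: [0.4879, -0.1356, 0.1149]
tool_rot: [0.001, 0.201, 0.98, -0.003]
contact_force: [-1.2, -15.9, 4.9]
gripper_width: 0.206
grasp_force: 59.2
```

```bash
python3 arc.py 95.6 -12 8
```

```text
7.8 [ 0.4879 -0.1356  0.1149] [ 0.0013  0.2009  0.9796 -0.0035] F [ -1.2 -15.9   4.9] w 0.206 g 59.2
actual ang 94.2617551910643 rad 0.04899522311924327
[[-0.39, 0.16, 0.0], [-0.8, 0.24, 0.0], [-1.21, 0.23, 0.0], [-1.62, 0.14, 0.0], [-2.0, -0.04, 0.0], [-2.33, -0.29, 0.0], [-2.61, -0.61, 0.0], [-2.81, -0.98, 0.0]]
```

jog_arm:
  targets:
    - [[-0.39, 0.16, 0], [0, 0, 0], 0]
    - [[-0.8, 0.24, 0], [0, 0, 0], 0]
    - [[-1.21, 0.23, 0], [0, 0, 0], 0]
    - [[-1.62, 0.14, 0], [0, 0, 0], 0]
    - [[-2.0, -0.04, 0], [0, 0, 0], 0]
    - [[-2.33, -0.29, 0], [0, 0, 0], 0]
    - [[-2.61, -0.61, 0], [0, 0, 0], 0]
    - [[-2.81, -0.98, 0], [0, 0, 0], 0]

```text
time: 8.8
tool_pos: [0.5426, -0.1821, 0.1149]
tool_rot: [0.0, 0.201, 0.98, 0.002]
contact_force: [-0.2, 3.3, 9.5]
gripper_width: 0.204
grasp_force: 59.8
```

```bash
python3 arc.py -0.4 -4 8
```

```text
8.8 [ 0.5426 -0.1821  0.1149] [1.000e-04 2.012e-01 9.795e-01 1.600e-03] F [-0.2  3.3  9.5] w 0.204 g 59.8
actual ang 2.706271336086634 rad 0.05113833391165102
[[-0.05, -0.13, 0.0], [-0.09, -0.26, 0.0], [-0.12, -0.4, 0.0], [-0.14, -0.54, 0.0], [-0.15, -0.68, 0.0], [-0.16, -0.82, 0.0], [-0.15, -0.96, 0.0], [-0.13, -1.09, 0.0]]
```

jog_arm:
  targets:
    - [[-0.05, -0.13, 0], [0, 0, 0], 0]
    - [[-0.09, -0.26, 0], [0, 0, 0], 0]
    - [[-0.12, -0.4, 0], [0, 0, 0], 0]
    - [[-0.14, -0.54, 0], [0, 0, 0], 0]
    - [[-0.15, -0.68, 0], [0, 0, 0], 0]
    - [[-0.16, -0.82, 0], [0, 0, 0], 0]

```text
time: 9.55
tool_pos: [0.5397, -0.2027, 0.115]
tool_rot: [0.002, 0.201, 0.98, 0.001]
contact_force: [5.8, 0.5, 4.4]
gripper_width: 0.202
grasp_force: 59.7
```

```bash
python3 arc.py -24.4 -4 8
```

```text
9.55 [ 0.5397 -0.2027  0.115 ] [0.0024 0.2012 0.9795 0.0013] F [5.8 0.5 4.4] w 0.202 g 59.7
actual ang 339.26169474063806 rad 0.05149276311240343
[[0.01, -0.14, 0.0], [0.03, -0.28, 0.0], [0.05, -0.41, 0.0], [0.09, -0.55, 0.0], [0.13, -0.68, 0.0], [0.19, -0.81, 0.0], [0.25, -0.93, 0.0], [0.33, -1.05, 0.0]]
```

jog_arm:
  targets:
    - [[0.01, -0.14, 0], [0, 0, 0], 0]
    - [[0.03, -0.28, 0], [0, 0, 0], 0]
    - [[0.05, -0.41, 0], [0, 0, 0], 0]
    - [[0.09, -0.55, 0], [0, 0, 0], 0]

```text
time: 10.05
tool_pos: [0.5385, -0.2047, 0.1151]
tool_rot: [0.008, 0.201, 0.979, 0.013]
contact_force: [32.2, 36.8, -0.1]
gripper_width: 0.207
grasp_force: 60.6
```

```bash
python3 arc.py -40.4 -12 8
```

```text
10.05 [ 0.5385 -0.2047  0.1151] [0.0082 0.2015 0.9794 0.0131] F [32.2 36.8 -0.1] w 0.207 g 60.6
actual ang 336.79110602496445 rad 0.051161677011891636
[[0.16, -0.38, 0.0], [0.41, -0.73, 0.0], [0.71, -1.01, 0.0], [1.07, -1.22, 0.0], [1.47, -1.36, 0.0], [1.88, -1.41, 0.0], [2.3, -1.37, 0.0], [2.7, -1.25, 0.0]]
```

The stop is reached: 49 N, blocked at about -22°, where vision had predicted -18.6°. I'll relax the command to take an unloaded reading.

```bash
cat > gp.py <<'E'
from h import *
s=st();M=R.from_quat(np.r_[s["tool_rot"][1:],s["tool_rot"][0]]).as_matrix()
g=s["tool_pos"]-.019*M[:,2];p=g[:2]-[.4915,-.1845]
print("grasp",g.round(4),"ang",np.degrees(np.arctan2(p[1],p[0])).round(1),"r",np.hypot(*p).round(4))
E
python3 gp.py; python3 arc.py -40.4 5 4;python3 - <<'E'
import numpy as np
from scipy.optimize import least_squares
A=np.array([[.4511,-.2134],[.4879,-.1356],[.5426,-.1821],[.5397,-.2027]])
print(least_squares(lambda c:np.hypot(*(A-c).T)-.05,[.49,-.184]).x)
E
```

```text
10.05 [ 0.5385 -0.2047  0.1151] [0.0082 0.2015 0.9794 0.0131] F [32.2 36.8 -0.1] w 0.207 g 60.6
grasp [ 0.5381 -0.2051  0.1341] ang -23.8 r 0.051
10.05 [ 0.5385 -0.2047  0.1151] [0.0082 0.2015 0.9794 0.0131] F [32.2 36.8 -0.1] w 0.207 g 60.6
actual ang 336.79110602496445 rad 0.051161677011891636
[[-0.04, 0.17, 0.0], [-0.07, 0.34, 0.0], [-0.09, 0.51, 0.0], [-0.09, 0.69, 0.0]]
[ 0.492688   -0.18545404]
```

jog_arm:
  targets:
    - [[-0.04, 0.17, 0], [0, 0, 0], 0]
    - [[-0.07, 0.34, 0], [0, 0, 0], 0]
    - [[-0.07, 0.34, 0], [0, 0, 0], 0]

```text
time: 10.42
tool_pos: [0.5392, -0.2038, 0.115]
tool_rot: [0.004, 0.201, 0.98, 0.005]
contact_force: [12.0, 11.8, 4.8]
gripper_width: 0.202
grasp_force: 60.5
```

```bash
sed -i 's/\.4915,-\.1845/.4924,-.1852/' arc.py gp.py; python3 gp.py; python3 arc.py -30.4 14 8
```

```text
10.43 [ 0.5392 -0.2038  0.115 ] [0.0039 0.2008 0.9796 0.0047] F [12.  11.8  4.8] w 0.202 g 60.5
grasp [ 0.539  -0.2039  0.134 ] ang -21.9 r 0.0502
10.43 [ 0.5392 -0.2038  0.115 ] [0.0039 0.2008 0.9796 0.0047] F [12.  11.8  4.8] w 0.202 g 60.5
actual ang 338.3203928612275 rad 0.050332475444257944
[[-0.0, 0.49, 0.0], [0.12, 0.96, 0.0], [0.34, 1.39, 0.0], [0.67, 1.76, 0.0], [1.07, 2.03, 0.0], [1.53, 2.2, 0.0], [2.01, 2.25, 0.0], [2.5, 2.18, 0.0]]
```

```bash
for i in 1 2 3 4 5; do python3 arc.py $(python3 -c "print(-30.4+112*$i)") 14 8|tail -1; done
```

```text
[[0.45, -0.18, 0.0], [0.85, -0.47, 0.0], [1.16, -0.84, 0.0], [1.38, -1.28, 0.0], [1.48, -1.75, 0.0], [1.46, -2.24, 0.0], [1.33, -2.71, 0.0], [1.09, -3.13, 0.0]]
[[-0.34, -0.35, 0.0], [-0.75, -0.61, 0.0], [-1.21, -0.76, 0.0], [-1.7, -0.8, 0.0], [-2.18, -0.72, 0.0], [-2.63, -0.52, 0.0], [-3.01, -0.22, 0.0], [-3.31, 0.16, 0.0]]
[[-0.2, 0.44, 0.0], [-0.29, 0.92, 0.0], [-0.25, 1.41, 0.0], [-0.1, 1.88, 0.0], [0.15, 2.29, 0.0], [0.5, 2.63, 0.0], [0.92, 2.87, 0.0], [1.39, 3.01, 0.0]]
[[0.49, 0.02, 0.0], [0.96, -0.08, 0.0], [1.4, -0.29, 0.0], [1.78, -0.61, 0.0], [2.06, -1.0, 0.0], [2.25, -1.45, 0.0], [2.32, -1.93, 0.0], [2.27, -2.42, 0.0]]
[[-0.17, -0.46, 0.0], [-0.44, -0.86, 0.0], [-0.8, -1.19, 0.0], [-1.23, -1.42, 0.0], [-1.7, -1.54, 0.0], [-2.19, -1.54, 0.0], [-2.66, -1.42, 0.0], [-3.09, -1.2, 0.0]]
```

jog_arm:
  targets:
    - [[-0.04, 0.49, 0], [0, 0, 0], 0]
    - [[0.08, 0.96, 0], [0, 0, 0], 0]
    - [[0.3, 1.39, 0], [0, 0, 0], 0]
    - [[0.63, 1.76, 0], [0, 0, 0], 0]
    - [[1.03, 2.03, 0], [0, 0, 0], 0]
    - [[1.49, 2.2, 0], [0, 0, 0], 0]
    - [[1.97, 2.25, 0], [0, 0, 0], 0]
    - [[2.46, 2.18, 0], [0, 0, 0], 0]

```text
time: 11.42
tool_pos: [0.5004, -0.1361, 0.1149]
tool_rot: [0.002, 0.201, 0.98, -0.003]
contact_force: [2.4, -12.0, 4.7]
gripper_width: 0.206
grasp_force: 60.9
```

```bash
python3 gp.py
```

```text
11.43 [ 0.5004 -0.1361  0.1149] [ 0.0016  0.2011  0.9796 -0.0026] F [  2.4 -12.    4.7] w 0.206 g 60.9
grasp [ 0.5004 -0.136   0.1339] ang 80.8 r 0.0499
```

jog_arm:
  targets:
    - [[0.45, -0.18, 0], [0, 0, 0], 0]
    - [[0.85, -0.47, 0], [0, 0, 0], 0]
    - [[1.16, -0.84, 0], [0, 0, 0], 0]
    - [[1.38, -1.28, 0], [0, 0, 0], 0]
    - [[1.48, -1.75, 0], [0, 0, 0], 0]
    - [[1.46, -2.24, 0], [0, 0, 0], 0]
    - [[1.33, -2.71, 0], [0, 0, 0], 0]
    - [[1.09, -3.13, 0], [0, 0, 0], 0]

```text
time: 12.42
tool_pos: [0.4435, -0.1944, 0.1148]
tool_rot: [-0.001, 0.201, 0.98, 0.001]
contact_force: [-3.5, 2.5, 11.5]
gripper_width: 0.206
grasp_force: 61.5
```

```bash
python3 gp.py
```

```text
12.43 [ 0.4435 -0.1944  0.1148] [-0.0014  0.2012  0.9796  0.0012] F [-3.5  2.5 11.5] w 0.206 g 61.5
grasp [ 0.4435 -0.1944  0.1338] ang -169.3 r 0.0498
```

jog_arm:
  targets:
    - [[-0.34, -0.35, 0], [0, 0, 0], 0]
    - [[-0.75, -0.61, 0], [0, 0, 0], 0]
    - [[-1.21, -0.76, 0], [0, 0, 0], 0]
    - [[-1.7, -0.8, 0], [0, 0, 0], 0]
    - [[-2.18, -0.72, 0], [0, 0, 0], 0]
    - [[-2.63, -0.52, 0], [0, 0, 0], 0]
    - [[-3.01, -0.22, 0], [0, 0, 0], 0]
    - [[-3.31, 0.16, 0], [0, 0, 0], 0]

```text
time: 13.42
tool_pos: [0.5226, -0.2258, 0.1149]
tool_rot: [0.001, 0.202, 0.979, -0.002]
contact_force: [-0.4, -5.2, 6.9]
gripper_width: 0.205
grasp_force: 61.2
```

```bash
python3 gp.py
```

```text
13.43 [ 0.5226 -0.2258  0.1149] [ 0.0011  0.2016  0.9795 -0.0015] F [-0.4 -5.2  6.9] w 0.205 g 61.2
grasp [ 0.5226 -0.2257  0.1339] ang -53.3 r 0.0505
```

jog_arm:
  targets:
    - [[-0.2, 0.44, 0], [0, 0, 0], 0]
    - [[-0.29, 0.92, 0], [0, 0, 0], 0]
    - [[-0.25, 1.41, 0], [0, 0, 0], 0]
    - [[-0.1, 1.88, 0], [0, 0, 0], 0]
    - [[0.15, 2.29, 0], [0, 0, 0], 0]
    - [[0.5, 2.63, 0], [0, 0, 0], 0]
    - [[0.92, 2.87, 0], [0, 0, 0], 0]
    - [[1.39, 3.01, 0], [0, 0, 0], 0]

```text
time: 14.42
tool_pos: [0.5191, -0.143, 0.1149]
tool_rot: [0.0, 0.201, 0.98, -0.003]
contact_force: [-3.1, -10.4, 6.4]
gripper_width: 0.199
grasp_force: 61.3
```

```bash
python3 gp.py
```

```text
14.43 [ 0.5191 -0.143   0.1149] [ 2.000e-04  2.011e-01  9.796e-01 -2.500e-03] F [ -3.1 -10.4   6.4] w 0.199 g 61.3
grasp [ 0.5191 -0.1429  0.1339] ang 57.7 r 0.05
```

jog_arm:
  targets:
    - [[0.49, 0.02, 0], [0, 0, 0], 0]
    - [[0.96, -0.08, 0], [0, 0, 0], 0]
    - [[1.4, -0.29, 0], [0, 0, 0], 0]
    - [[1.78, -0.61, 0], [0, 0, 0], 0]
    - [[2.06, -1.0, 0], [0, 0, 0], 0]
    - [[2.25, -1.45, 0], [0, 0, 0], 0]
    - [[2.32, -1.93, 0], [0, 0, 0], 0]
    - [[2.27, -2.42, 0], [0, 0, 0], 0]

```text
time: 15.42
tool_pos: [0.4441, -0.1736, 0.1149]
tool_rot: [0.001, 0.201, 0.98, 0.002]
contact_force: [2.9, 3.3, 8.5]
gripper_width: 0.201
grasp_force: 61.1
```

jog_arm:
  targets:
    - [[-0.17, -0.46, 0], [0, 0, 0], 0]
    - [[-0.44, -0.86, 0], [0, 0, 0], 0]
    - [[-0.8, -1.19, 0], [0, 0, 0], 0]
    - [[-1.23, -1.42, 0], [0, 0, 0], 0]
    - [[-1.7, -1.54, 0], [0, 0, 0], 0]
    - [[-2.19, -1.54, 0], [0, 0, 0], 0]
    - [[-2.66, -1.42, 0], [0, 0, 0], 0]
    - [[-3.09, -1.2, 0], [0, 0, 0], 0]

```text
time: 16.42
tool_pos: [0.5029, -0.2347, 0.115]
tool_rot: [0.0, 0.202, 0.979, -0.002]
contact_force: [-3.1, -6.2, 7.3]
gripper_width: 0.205
grasp_force: 61.3
```

```bash
python3 gp.py; python3 arc.py 641.6 10 6 | tail -1
```

```text
16.43 [ 0.5029 -0.2347  0.115 ] [ 4.000e-04  2.016e-01  9.795e-01 -2.100e-03] F [-3.1 -6.2  7.3] w 0.205 g 61.3
grasp [ 0.5029 -0.2346  0.134 ] ang -78.0 r 0.0505
[[-0.27, 0.22, 0.0], [-0.49, 0.49, 0.0], [-0.67, 0.79, 0.0], [-0.79, 1.12, 0.0], [-0.85, 1.46, 0.0], [-0.85, 1.81, 0.0]]
```

jog_arm:
  targets:
    - [[-0.27, 0.22, 0], [0, 0, 0], 0]
    - [[-0.49, 0.49, 0], [0, 0, 0], 0]
    - [[-0.67, 0.79, 0], [0, 0, 0], 0]
    - [[-0.79, 1.12, 0], [0, 0, 0], 0]
    - [[-0.85, 1.46, 0], [0, 0, 0], 0]
    - [[-0.85, 1.78, 0], [0, 0, 0], 0]
    - [[-0.85, 1.78, 0], [0, 0, 0], 0]
    - [[-0.85, 1.78, 0], [0, 0, 0], 0]

```text
time: 17.42
tool_pos: [0.5408, -0.1994, 0.115]
tool_rot: [0.001, 0.201, 0.98, 0.001]
contact_force: [2.2, 0.4, 7.3]
gripper_width: 0.207
grasp_force: 61.1
```

```bash
python3 gp.py; python3 - <<'E'
from h import *
I,D=grab_frame("scene");I2,_=grab_frame("top")
cv2.imwrite("pics/end.png",np.hstack([cv2.resize(I[110:270,150:360,::-1],None,fx=2,fy=2),cv2.resize(I2[110:270,150:340,::-1],(380,320))]))
a=np.load("top.npz")["I"]
E
```

```text
17.43 [ 0.5408 -0.1994  0.115 ] [1.100e-03 2.012e-01 9.796e-01 6.000e-04] F [2.2 0.4 7.3] w 0.207 g 61.1
grasp [ 0.5407 -0.1994  0.134 ] ang -16.4 r 0.0504
```

View pics/end.png

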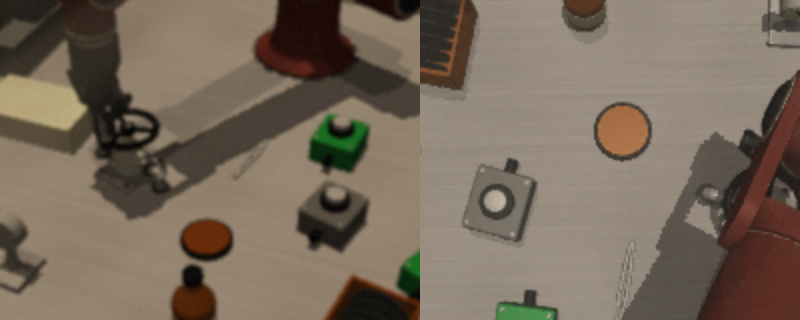

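The button is up, and the wafer case and tweezers have not moved. The handle is at -16.4° and the stop was at about -20.5°, so I'll trim by about 4° clockwise.

jog_arm:
  targets:
    - [[0.01, -0.07, 0], [0, 0, 0], 0]
    - [[0.01, -0.14, 0], [0, 0, 0], 0]
    - [[0.01, -0.14, 0], [0, 0, 0], 0]
    - [[0.01, -0.14, 0], [0, 0, 0], 0]
    - [[0.01, -0.14, 0], [0, 0, 0], 0]

```text
time: 18.15
tool_pos: [0.5398, -0.2024, 0.115]
tool_rot: [0.002, 0.201, 0.98, 0.001]
contact_force: [4.5, 0.9, 5.6]
gripper_width: 0.205
grasp_force: 61.1
```

```bash
python3 gp.py
```

```text
18.15 [ 0.5398 -0.2024  0.115 ] [1.900e-03 2.013e-01 9.795e-01 9.000e-04] F [4.5 0.9 5.6] w 0.205 g 61.1
grasp [ 0.5397 -0.2024  0.134 ] ang -20.0 r 0.0503
```

```bash
python3 -c "
from plant import *
print(job_done())"
```

```text
the job is handed in; nothing more can be done
None
```

I pressed the button fully and it sprang back. I then closed the valve to its stop, backed it off two turns to within about 1–2° by arm pose, and handed the job in with the gripper still holding the handle; no verdict came back.

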